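# Index the sample carousel to the specimen cup

## Task

Turn the sample carousel on the worktop until the specimen cup it carries stands in line with the pointer on the carousel's base, and leave it at rest there. Turn it smoothly, without flinging it round.

Things in the scene. Friction and masses are not known exactly. Their poses are not given: they have to be found in the camera images.
- carousel: Fixed grey round base of the sample carousel. Origin on the turning axis at worktop level; z up; its own -x axis runs from the axis to the pointer. It carries a round grey turntable, 250 mm across, its top face 30 mm above the worktop, with four containers held fast in sockets 90 degrees apart, the tallest reaching 124 mm above the worktop (canister, stain flask, oil dropper, specimen cup)
- cup (a point): Centre, half-way up, of the specimen cup on the turntable: the shortest and widest of its four containers, white with a broad screw lid, 49 mm across, 60 mm tall, its centre 70 mm from the turning axis. It stays fixed to the turntable. (A similar cup on the worktop beside the carousel is not meant)
- index (a point): Tip of the pointer: a black arrowhead on a grey block (44 mm wide) at the edge of the fixed base, just outside the turntable, pointing at the axis. The tip is 132 mm from the axis and 32 mm above the worktop; the block reaches to 171 mm from the axis
- turntable (a joint): Turntable angle (rad), counter-clockwise from above, no stops; 0 or any whole turn: cup exactly in line with the pointer. Four upright steel pegs to push it by, 14 mm thick, 105 mm from the axis, midway between containers (45, 135, 225, 315 degrees from the cup), reach 85 mm above the worktop. Bearing friction is slight (about 0.6 N at a peg); it stops within a few degrees when let go

How it is judged:
By the outcome, as a careful person would: the job done as asked, in the order asked, and still so for the second after the job is handed in, with the robot touching nothing.
It also fails if it takes over 48 s, if anything falls off the work surface, if the arm or the gripper's body presses on something with over 40 N, if the wrist force passes 120 N, or if a joint passes its speed limit or range.

## Robot

A 6-joint arm with a two-finger parallel gripper is mounted at the origin on a cart in front of the work surface, level with it; the furniture and walls round the work are solid. World frame = base frame: x ahead of the robot, y to its left, z up, the work surface at z = 0. Lengths are in m, angles in rad, forces in N, time in s.
With the tool pointing down it reaches from about 0.35 to 0.975 m from the base axis. Payload 4.9 kg.
Tool frame: the origin (TCP) lies at the very end of the fingers, on their centre line; the grasp point (between the pads) lies 19 mm behind it (manip.hold_point_z is the distance from the TCP to the grasp point, in m); z points along the fingers, y is the direction in which the jaws open and shut (so a half turn about z gives the same grasp; the last joint's range is limited). The gripper opens to 85 mm and grips with 20 to 120 N. Pads are 22 mm wide; open, the fingers measure 114 mm over their backs; the gripper's body (76 mm by 85 mm) begins 54 mm behind the grasp point. The pads swing forward as they close: fully open they stand 13 mm farther back than shut.
Start: joints at [1.075, 0.053, 1.613, -0, 1.476, -0.119], TCP at [0.23, 0.581, 0.199] pointing down, gripper open.
Joint ranges: [-3.01, 3.01], [-1.01, 2.22], [0.06, 2.58], [-1.02, 4.17], [0.09, 2.62], [-3.14, 3.14]. Speed limits (rad/s): [2.57, 2.57, 3.14, 3.14, 3.14, 3.14].

## Interface

Orientations are given as a unit quaternion [w, x, y, z].
In Python, from plant import manip gives the robot as it stands. The module is installed in compiled form; this text tells all that it offers.
- The arm moves only by the shell command python3 -m creep 'ROWS'. ROWS is JSON, a list of rows, each a list of 7 numbers: the turn, a rotation vector about the tool's x, y, z in degrees, then the shift along the tool's x, y, z in m, then the opening, from 0 (shut) to 1 (fully open). In form: [[ax, ay, az, tx, ty, tz, jaw], ...]. A call has 1 to 20 rows; each row shifts and turns the commanded pose from where the row before left it, along the tool's axes as they then stand; what a row does not reach is not made up. A row lasts 1/12 s, in which the tool goes at most 41.7 mm and 7.16 degrees, less where a joint would pass 70% of its speed; a pose out of reach is approached as far as the arm can. A call is refused whole if a number of a shift passes 0.0417 or a number of a turn 7.16, either way. A call with a gripper value outside its range is refused whole. The fingers move at their own pace and stop on an object; the grip force is fixed at half the most. Time passes only in rows, so rows that do not move let the fingers close. It gives the time, the measured TCP pose, the force and the opening at its end, in the units of the state.
- manip.state(): the state, without advancing time (a new reading comes with each control period).
- manip.grab_frame(name): name is "scene" or "side" or "wrist"; returns the picture (384x512x3 uint8, blue, green, red); there is no depth.
- manip.get_calibration(name): a dict with "fx", "fy", "cx", "cy" (pixels), "xyz" and "attitude" of the camera in the world. Camera axes: x right, y down, z forward; pixel columns grow to the right and rows downward; lengths in m; the calibration is good to about 2 mm. A picture is of the moment at which its call begins: read the wrist's pose just before it. get_calibration takes no time and is no camera call; for the wrist camera it gives the pose at the moment of the call.
- manip.job_done(): hands the job in, once; it reports no verdict.
Trained networks look in the newest picture that a camera, given by its name, has taken for a name from the list of things; names that differ only in an ending like _2 or _b are one class to them, and where a whole thing is asked for, a point or a joint stands for the part that bears it (a point fixed in the world has none). Each returns a list of dicts, best first, with "confidence" (0 to 1); they miss things now and then, are a little off and sometimes report something else, mostly with a low value. They report only what shows in the picture. A call takes as long as a camera call.
- manip.cut_out(target, camera): "pixels" (384x512 bool, what is visible of it) and "rect" ([left, top, right, bottom] in pixels, round what is visible of it).
The state is a dict: "time": time; "joint_pos": joint angles; "joint_vel": joint speeds; "joint_efforts": joint torques, N m; "tool_pos": TCP position; "tool_rot": TCP orientation; "contact_force": force on the tool from outside, world axes, zero at the start; "ft_torque": the same for the moment, N m; "gripper_width": opening from 0.0 (shut) to 1.0 (fully open).
Only numpy, scipy, OpenCV 4.12 (cv2) and the standard library are available. Lean on these libraries where they do the work, as an engineer would, in place of code of your own. Each camera call takes 0.05 s, during which the arm holds its last target.

## Working session

There is one attempt and no reset: what is moved stays moved. The work goes in short steps, Python scripts to look and compute and a shell command to move; the robot and the scene stay as the last step left them, time stands still between calls to the robot, and variables do not carry over. Pictures are saved under pics/ and viewed, and the job is handed in when it is done.

```bash
mkdir -p pics
python3 - <<'E'
from plant import manip
import cv2
for n in("scene","side"):
    cv2.imwrite(f"pics/{n}0.png",manip.grab_frame(n)); c=manip.get_calibration(n); print(n,c)
s=manip.state(); print(s["time"],s["tool_pos"],s["tool_rot"])
E
```

```text
scene {'fx': 443.0890966802067, 'fy': 443.0890966802067, 'cx': 259.7098933231009, 'cy': 191.51167702677787, 'xyz': array([-0.02148855, -0.43640301,  0.54323494]), 'attitude': array([-0.42076997,  0.80689359, -0.36421896,  0.1980402 ])}
side {'fx': 447.8751651289482, 'fy': 447.8751651289482, 'cx': 242.70241097771725, 'cy': 186.87068255244108, 'xyz': array([0.39372092, 0.77807253, 0.40563327]), 'attitude': array([ 0.04794577, -0.0709543 ,  0.83211428, -0.54795302])}
0.1 [0.22964861 0.58059488 0.19767274] [-2.85254414e-04  1.87252651e-01  9.82311319e-01 -9.13914707e-04]
```

View pics/scene0.png

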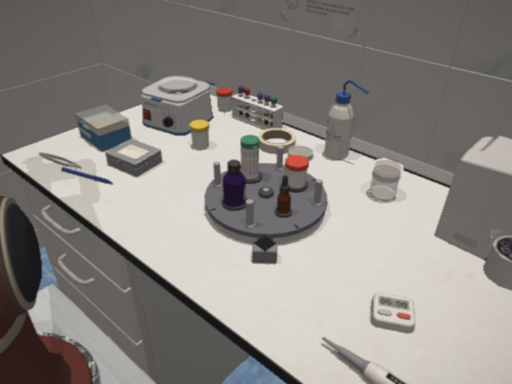

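View pics/side0.png

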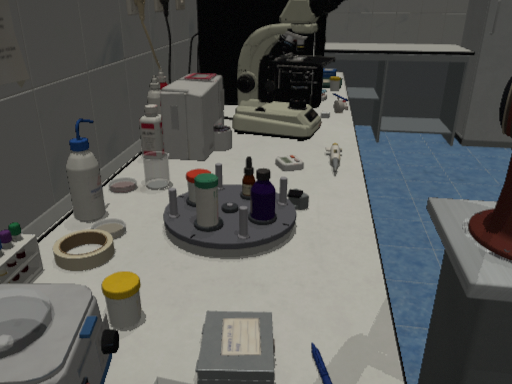

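```bash
cat > h.py <<'E'
import numpy as np
from plant import manip
from scipy.spatial.transform import Rotation as R
def ray(n,u,v,z,c=None):
    c=c or manip.get_calibration(n); q=c["attitude"]; r=R.from_quat([q[1],q[2],q[3],q[0]])
    d=r.apply([(u-c["cx"])/c["fx"],(v-c["cy"])/c["fy"],1]); p=np.array(c["xyz"]); return p+d*(z-p[2])/d[2]
def proj(n,P,c=None):
    c=c or manip.get_calibration(n); q=c["attitude"]; r=R.from_quat([q[1],q[2],q[3],q[0]])
    p=r.inv().apply(np.array(P)-c["xyz"]); return np.array([c["fx"]*p[...,0]/p[...,2]+c["cx"],c["fy"]*p[...,1]/p[...,2]+c["cy"]]).T
E
python3 - <<'E'
from h import *
import cv2
for n,s in (("scene",(190,125,345,275)),("side",(155,145,320,255))):
    im=cv2.imread(f"pics/{n}0.png")[s[1]:s[3],s[0]:s[2]]; cv2.imwrite(f"pics/{n}0z.png",cv2.resize(im,None,fx=4.8,fy=4.8 if n=="side" else 3.9*4.8/4.8,interpolation=cv2.INTER_CUBIC) if 0 else cv2.resize(im,None,fx=4,fy=4,interpolation=cv2.INTER_CUBIC))
P={}
P["scene"]=dict(peg=[(217,165),(280,150),(319,182),(250,202)],tip=(265,239),cup=(297,162))
P["side"]=dict(peg=[(173,190),(219,166),(284,180),(243,209)],tip=(290,195),cup=(199,175))
for n in P:
    pg=np.array([ray(n,*p,.085)[:2] for p in P[n]["peg"]]);print(n,pg.round(3).tolist(),pg.mean(0))
    print(np.linalg.norm(pg-pg.mean(0),axis=1)); print("tip",ray(n,*P[n]["tip"],.032)); print("cup",ray(n,*P[n]["cup"],.03+.06))
for n in P:
  for o in manip.cut_out("cup",n)[:3]: print(n,o["confidence"],o["rect"])
E
```

```text
scene [[0.497, 0.12], [0.629, 0.065], [0.583, -0.067], [0.448, -0.013]] [0.53941905 0.02612665]
[0.1025243  0.09800037 0.10267176 0.09947101]
tip [ 0.43769494 -0.05818942  0.032     ]
cup [0.60704778 0.00363098 0.09      ]
side [[0.642, 0.078], [0.588, -0.055], [0.451, -0.002], [0.506, 0.133]] [0.54644696 0.03849318]
[0.1032571  0.10188638 0.10392881 0.10283099]
tip [ 0.44118121 -0.0531146   0.032     ]
cup [0.61141799 0.01207244 0.09      ]
scene 0.78 [286.6, 156.3, 311.4, 191.4]
side 0.83 [186.9, 170.7, 207.5, 202.0]
```

View pics/scene0z.png

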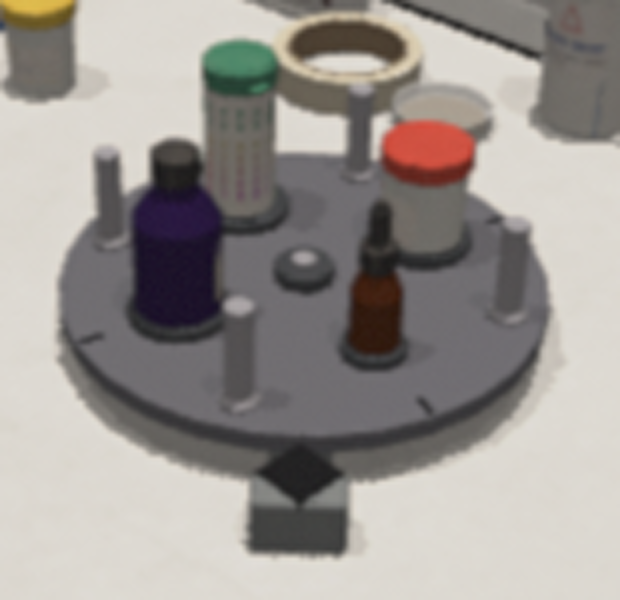

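View pics/side0z.png

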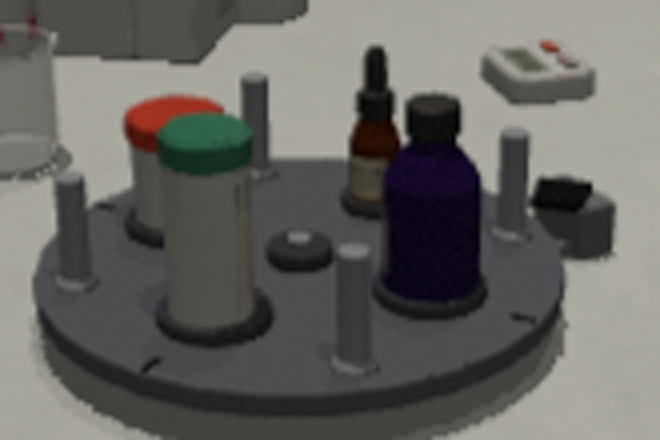

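```bash
cat >> h.py <<'E'
from scipy.optimize import least_squares
def fit(obs,x0):
    # obs[n]=dict(peg=[(u,v) or None for k=0..3 at 45+90k from the cup], tip=(u,v))
    C={n:manip.get_calibration(n) for n in obs}
    def f(x):
        cx,cy,a,b=x[:4]; r=[]
        for i,n in enumerate(obs):
            for k,p in enumerate(obs[n]["peg"]):
                if p is None: continue
                t=a+np.pi/4+k*np.pi/2
                r.append(proj(n,[cx+.105*np.cos(t),cy+.105*np.sin(t),.085],C[n])-p-x[4+2*i:6+2*i])
            if obs[n].get("tip"): r.append(proj(n,[cx+.132*np.cos(b),cy+.132*np.sin(b),.032],C[n])-obs[n]["tip"]-x[4+2*i:6+2*i])
        return np.r_[np.ravel(r),x[4:]/3]
    s=least_squares(f,list(x0)+[0]*2*len(obs)); x=s.x
    print("c",x[:2].round(4),"cup",np.degrees(x[2]).round(2),"ptr",np.degrees(x[3]).round(2),"joint",(np.degrees(x[2]-x[3])+180)%360-180,"bias",x[4:].round(2)); print(f(x)[:-2*len(obs)].round(1))
    return x
E
python3 - <<'E'
from h import *
# ccw from cup(-17deg): +45 => peg at (0.63,.07); then (0.5,.125); (0.45,-.01); (0.585,-.06)
obs=dict(scene=dict(peg=[(280.3,148),(216.7,163),(249.7,201.5),(319,181)],tip=(265,236)),
 side=dict(peg=[(172.5,190),(243,207.5),(283.5,178.5),(219,164.5)],tip=(288.7,190.5)))
x=fit(obs,[.543,.03,-.3,-2.3])
for n in obs:
  for z,r in((.03,.07),(.09,.07)): print(n,proj(n,[x[0]+r*np.cos(x[2]),x[1]+r*np.sin(x[2]),z]))
  print("tip",proj(n,[x[0]+.132*np.cos(x[3]),x[1]+.132*np.sin(x[3]),.032]),"axis",proj(n,[x[0],x[1],.03]))
E
```

```text
c [0.5492 0.0353] cup -21.28 ptr -139.79 joint 118.51059097835162 bias [-0.11 -2.07 -1.2   1.27]
[-0.  -0.6 -0.2  0.2 -0.3 -0.1  0.1  0.1  0.5  0.1 -0.1 -1.5  0.5 -0.2
  0.7 -0.9 -0.  -0.9 -1.2  3.6]
scene [295.01484117 184.2977225 ]
scene [296.74866366 159.5406504 ]
tip [265.39548513 234.04570635] axis [265.60164943 192.83579385]
side [199.02798581 202.91816168]
side [197.75337581 174.47890051]
tip [286.29062756 195.38745388] axis [229.07182171 211.05702016]
```

```bash
python3 -m creep '[[0,0,0,-0.012,-0.0132,-0.003,1],[0,0,0,-0.026,-0.0285,-0.003,1],[0,0,0,-0.026,-0.0285,-0.003,1],[0,0,0,-0.026,-0.0285,-0.003,1],[0,0,0,-0.026,-0.0285,-0.003,1],[0,0,0,-0.026,-0.0285,-0.003,1],[0,0,0,-0.026,-0.0285,-0.003,1],[0,0,0,-0.026,-0.0285,-0.003,1],[0,0,0,-0.026,-0.0285,-0.003,1],[0,0,0,-0.026,-0.0285,-0.003,1],[0,0,0,-0.026,-0.0285,-0.003,1],[0,0,0,-0.026,-0.0285,-0.003,1],[0,0,0,-0.026,-0.0285,-0.003,1],[0,0,0,-0.026,-0.0285,-0.003,1],[0,0,0,-0.026,-0.0285,-0.003,1],[0,0,0,-0.026,-0.0285,-0.003,1],[0,0,0,-0.014,-0.015,-0.003,1]]'
python3 -m creep '[[0,0,-6.47,0,0,0,1],[0,0,-6.47,0,0,0,1],[0,0,-6.47,0,0,0,1],[0,0,-6.47,0,0,0,1],[0,0,-6.47,0,0,0,1],[0,0,-6.47,0,0,0,1],[0,0,-6.47,0,0,0,0.5],[0,0,0,0,0,0,0.5]]'
python3 - <<'E'
from h import *
import cv2
c=manip.get_calibration("wrist");s=manip.state();im=manip.grab_frame("wrist");cv2.imwrite("pics/w1.png",im)
print(c,s["time"],s["tool_pos"],s["tool_rot"],s["gripper_width"],s["joint_pos"])
cv2.imwrite("pics/s1.png",manip.grab_frame("scene"))
E
```

```text
time: 1.62
tool_pos: [0.4496, 0.0009, 0.2498]
tool_rot: [0.0, 0.189, 0.982, -0.001]
contact_force: [-0.3, 0.5, -0.1]
gripper_width: 1.003
time: 2.28
tool_pos: [0.4489, 0.0043, 0.2496]
tool_rot: [-0.0, -0.206, 0.979, 0.0]
contact_force: [0.4, -0.2, 0.4]
gripper_width: 0.748
{'fx': 289.0904506601389, 'fy': 289.0904506601389, 'cx': 250.25694942106955, 'cy': 191.72695439566442, 'xyz': array([ 0.38297637, -0.02578789,  0.42532404]), 'attitude': array([0.08025707, 0.54061329, 0.82842989, 0.12247446])} 2.2833 [0.44894423 0.00434677 0.24959702] [-1.50313566e-04 -2.06207380e-01  9.78508299e-01  5.14044710e-05] 0.748346355932026 [-1.56341033e-01 -4.12169232e-01  1.93621670e+00 -1.09792185e-05
  1.61786272e+00 -2.14253277e+00]
```

View pics/w1.png

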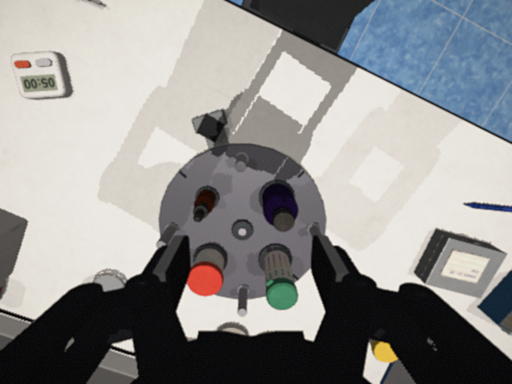

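View pics/s1.png

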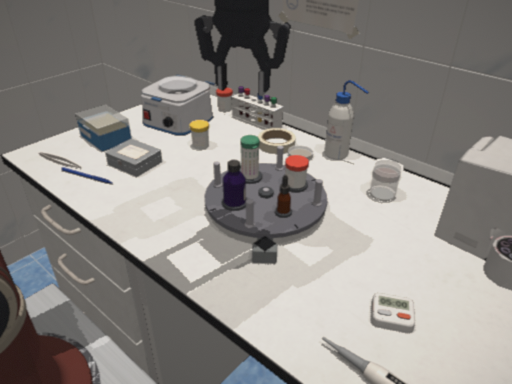

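Run:
```python
from h import *
import cv2
im=cv2.imread("pics/w1.png")[95:325,140:345]; cv2.imwrite("pics/w1z.png",cv2.resize(im,None,fx=2.6,fy=2.6,interpolation=cv2.INTER_CUBIC))
```

```text
(no output)
```

View pics/w1z.png

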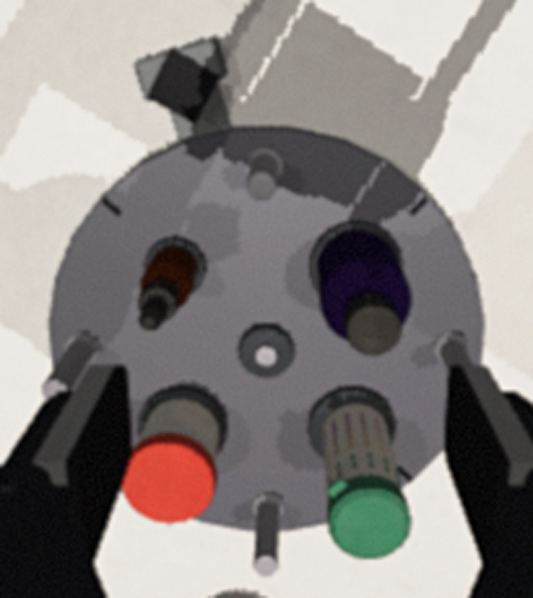

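Run:
```python
from h import *
w=manip.get_calibration("wrist")
ow=dict(peg=[(241.9,312.7),None,(240.8,166.5),(160,244.2)],tip=(218,141.5))
obs=dict(scene=dict(peg=[(280.3,148),(216.7,163),(249.7,201.5),(319,181)],tip=(265,236)),
 side=dict(peg=[(172.5,190),(243,207.5),(283.5,178.5),(219,164.5)],tip=(288,193)))
fit(dict(wrist=ow),[.543,.03,-.3,-2.3])
x=fit(dict(**obs,wrist=ow),[.543,.03,-.3,-2.3])
print("hub",ray("wrist",140+266/2.6,95+355/2.6,.042),ray("scene",190+303/4,125+260/4,.042),ray("side",155+299/4,145+238/4,.042))
print("diamond ctr",ray("wrist",140+183/2.6,95+83/2.6,.032))
for z in(.03,.045): print(z,[ (proj("wrist",[x[0]+.14*np.cos(x[3]),x[1]+.14*np.sin(x[3]),z])-[140,95])*2.6])
```

```text
c [0.5496 0.0331] cup -21.91 ptr -142.6 joint 120.6878382192362 bias [-0.45  0.16]
[-0.6 -0.1  0.1 -0.3  0.5  0.6 -0.1 -0.2]
c [0.5493 0.0326] cup -21.63 ptr -141.46 joint 119.83241365933566 bias [ 0.52 -1.57 -0.61  0.36 -1.17 -0.  ]
[ 0.6 -0.6  0.2 -0.  -0.1 -0.   0.5  0.3 -1.1  0.2 -0.3 -1.3 -0.2  0.
  0.3 -0.4 -0.  -0.5  0.1  2.2  0.3 -0.2  0.1 -0.6  1.   0.8 -1.5  0. ]
hub [0.54916682 0.03398046 0.042     ] [0.54368311 0.03047601 0.042     ] [0.54851148 0.03152837 0.042     ]
diamond ctr [ 0.43066785 -0.06284294  0.032     ]
0.03 [array([191.90049799, 105.53351847])]
0.045 [array([188.26228919, 108.65088339])]
```

```bash
python3 -m creep '[[0,0,0,0.0035,-0.0067,0.008,0.5],[0,0,0,0.0035,-0.0066,0.02,0.5],[0,0,0,0,0,0.02,0.5],[0,0,0,0,0,0.02,0.5],[0,0,0,0,0,0.02,0.5],[0,0,0,0,0,0.02,0.5],[0,0,0,0,0,0.02,0.5],[0,0,0,0,0,0.015,0.5],[0,0,0,0,0,0.004,0.5],[0,0,0,0,0,0,0.5]]'
python3 - <<'E'
from h import *
import cv2
im=np.hstack([cv2.resize(manip.grab_frame(n)[a:b,c:d],(380,380)) for n,a,b,c,d in(("scene",110,270,180,340),("side",110,270,170,330))]);cv2.imwrite("pics/d1.png",im)
E
```

```text
time: 3.22
tool_pos: [0.4466, -0.0108, 0.1009]
tool_rot: [-0.002, -0.205, 0.979, 0.001]
contact_force: [-1.0, -1.1, -0.1]
gripper_width: 0.499
```

View pics/d1.png

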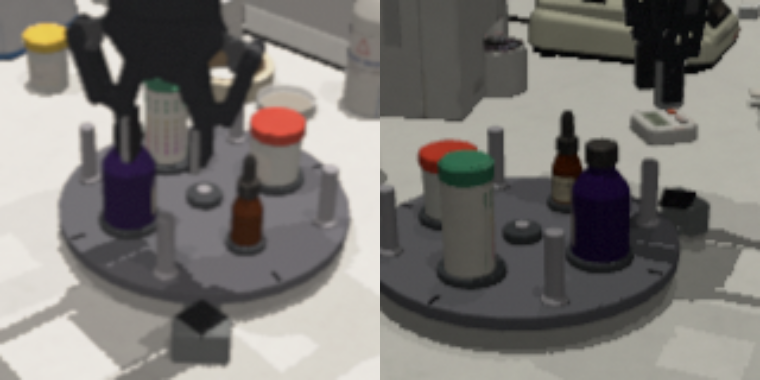

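Run:
```python
from h import *
s=manip.state();p=s["tool_pos"];print(p)
for n,o in(("scene",(180,110)),("side",(170,110))):
  for dz in(0,.01,-.043): print(n,dz,(proj(n,np.array(p)+[0,0,dz])-o)*2.375)
```

```text
[ 0.44843214 -0.01094741  0.10344955]
scene 0 [164.27713021 196.66894882]
scene 0.01 [164.2715029  185.37580408]
scene -0.043 [164.30041303 243.39400069]
side 0 [275.40605634 140.59663483]
side 0.01 [275.86429872 128.7393817 ]
side -0.043 [273.48361917 190.34066751]
```

Run:
```python
from h import *
import cv2
im=np.hstack([cv2.resize(manip.grab_frame(n)[a:b,c:d],(400,500),interpolation=cv2.INTER_CUBIC) for n,a,b,c,d in(("scene",130,230,210,290),("side",90,190,240,320))]);cv2.imwrite("pics/d2.png",im)
s=manip.state();print(s["tool_pos"],s["gripper_width"])
```

```text
[ 0.44905631 -0.01095179  0.10428873] 0.5017649166601261
```

View pics/d2.png

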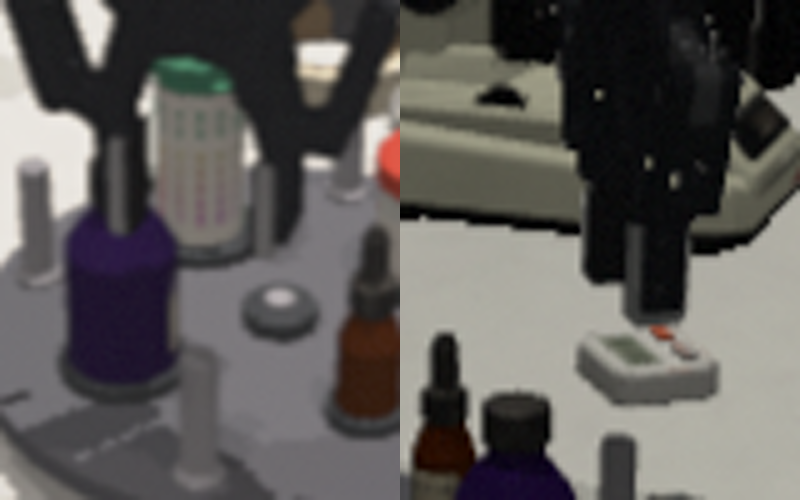

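Run:
```python
from h import *
for tips in ([(210+117/5,130+235/5),(240+255/5,90+320/5)],[(210+275/5,130+247/5),(240+205/5,90+281/5)]):
  o=dict(scene=tips[0],side=tips[1])
  s=least_squares(lambda P:np.ravel([proj(n,P)-o[n] for n in o]),[.45,0,.1]);print(s.x,s.fun.round(1))
print(manip.state()["joint_pos"].round(4).tolist())
```

```text
[0.43534116 0.00957418 0.13760387] [ 1.7 -2.   2.   2. ]
[ 0.46019487 -0.03726336  0.13834114] [ 0.5 -0.6  0.6  0.7]
[-0.1903, -0.3143, 2.1063, -0.0, 1.3469, -2.1743]
```

```bash
python3 -m creep '[[0,0,0,0,0,0.01,0.4],[0,0,0,0,0,0.015,0.4],[0,0,0,0,0,0.014,0.4],[0,0,0,0,0,0.005,0.4],[0,0,0,0,0,0,0.4],[0,0,0,0,0,0,0.4]]'
python3 - <<'E'
from h import *
import cv2
im=np.hstack([cv2.resize(manip.grab_frame(n)[a:b,c:d],(400,500),interpolation=cv2.INTER_CUBIC) for n,a,b,c,d in(("scene",130,230,210,290),("side",110,210,240,320))]);cv2.imwrite("pics/d3.png",im)
s=manip.state();p=s["tool_pos"];print(s["time"],p,s["gripper_width"],s["contact_force"])
print((proj("scene",p)-[210,130])*5,(proj("side",p)-[240,110])*5+[400,0])
E
```

```text
time: 3.92
tool_pos: [0.4482, -0.0107, 0.059]
tool_rot: [0.0, -0.205, 0.979, -0.0]
contact_force: [-0.0, -0.4, 0.3]
gripper_width: 0.403
4.0167 [ 0.4488771  -0.01076684  0.05982296] 0.39641811854500714 [0.16789203 0.39675712 0.39015473]
[196.35441918 413.03480501] [624.4972903  402.32182224]
```

View pics/d3.png

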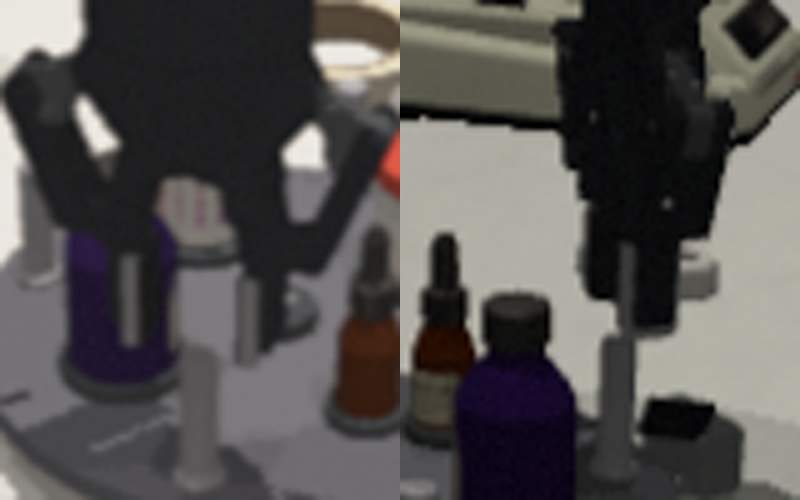

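```bash
python3 -m creep '[[0,0,0,0,0,0.006,0.4],[0,0,0,0,0,0.008,0.4],[0,0,0,0,0,0.006,0.4],[0,0,0,0,0,0.002,0.35],[0,0,0,0,0,0,0.3]]'
python3 - <<'E'
from h import *
import cv2
im=np.hstack([cv2.resize(manip.grab_frame(n)[a:b,c:d],(400,500),interpolation=cv2.INTER_CUBIC) for n,a,b,c,d in(("scene",130,230,210,290),("side",110,210,240,320))]);cv2.imwrite("pics/d4.png",im)
cv2.imwrite("pics/w4.png",manip.grab_frame("wrist"))
s=manip.state();p=s["tool_pos"];print(s["time"],p,s["gripper_width"],s["contact_force"])
E
```

```text
time: 4.43
tool_pos: [0.447, -0.0105, 0.0355]
tool_rot: [-0.001, -0.205, 0.979, 0.0]
contact_force: [-0.8, -0.8, 0.0]
gripper_width: 0.298
4.5833 [ 0.44816452 -0.01067286  0.03689779] 0.2923782367044454 [-0.22389912 -0.16079203  0.46447092]
```

View pics/d4.png

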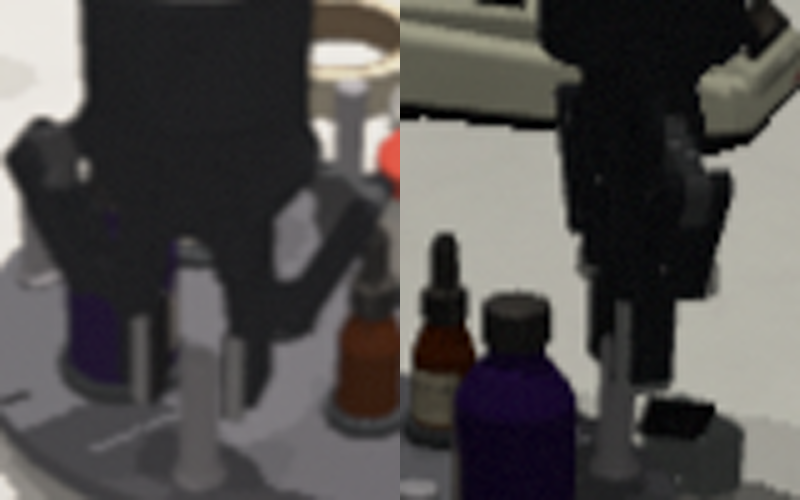

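View pics/w4.png

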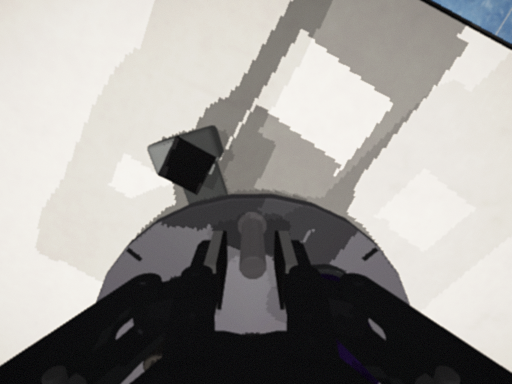

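```bash
python3 -m creep '[[0,0,0,-0.003,0,0,0.25],[0,0,0,0,0,0,0.2],[0,0,0,0,0,0,0.2],[0,0,1,0,0.0019,0,0.2],[0,0,2,-0.0001,0.0037,0,0.2],[0,0,3,-0.00015,0.0056,0,0.2],[0,0,3,-0.00015,0.0056,0,0.2],[0,0,3,-0.00015,0.0056,0,0.2],[0,0,2,-0.0001,0.0037,0,0.2],[0,0,1,0,0.0019,0,0.2]]'
python3 - <<'E'
from h import *
import cv2
im=np.hstack([cv2.resize(manip.grab_frame(n)[a:b,c:d],(400,400),interpolation=cv2.INTER_CUBIC) for n,a,b,c,d in(("scene",120,270,190,340),("side",110,260,170,320))]);cv2.imwrite("pics/d5.png",im)
s=manip.state();p=s["tool_pos"];print(s["time"],p,s["tool_rot"],s["gripper_width"],s["contact_force"])
q=p[:2]-np.array([.549,.033]);print(np.hypot(*q),np.degrees(np.arctan2(q[1],q[0]))%360)
E
```

```text
time: 5.42
tool_pos: [0.4429, 0.0177, 0.0369]
tool_rot: [0.0, -0.075, 0.997, -0.0]
contact_force: [0.1, -0.6, 0.8]
gripper_width: 0.2
5.5167 [0.44296848 0.01764574 0.03684854] [ 5.11685271e-05 -7.60616533e-02  9.97103115e-01  2.95612656e-05] 0.20153664329820306 [-0.35485271 -0.1734608  -0.07288576]
0.10713746848063835 188.23963554196746
```

View pics/d5.png

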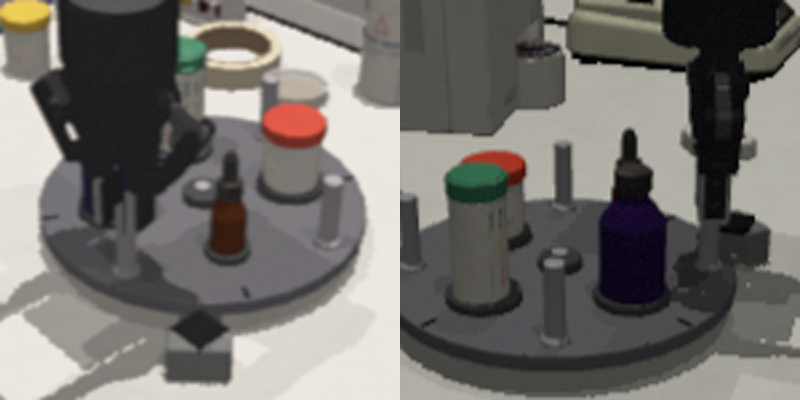

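```bash
python3 -m creep '[[0,0,1,0,0.0019,0,0.2],[0,0,2,-0.0001,0.0037,0,0.2],[0,0,3,-0.00015,0.0056,0,0.2],[0,0,3,-0.00015,0.0056,0,0.2],[0,0,3,-0.00015,0.0056,0,0.2],[0,0,3,-0.00015,0.0056,0,0.2],[0,0,3,-0.00015,0.0056,0,0.2],[0,0,3,-0.00015,0.0056,0,0.2],[0,0,3,-0.00015,0.0056,0,0.2],[0,0,3,-0.00015,0.0056,0,0.2],[0,0,3,-0.00015,0.0056,0,0.2],[0,0,3,-0.00015,0.0056,0,0.2],[0,0,3,-0.00015,0.0056,0,0.2],[0,0,3,-0.00015,0.0056,0,0.2],[0,0,3,-0.00015,0.0056,0,0.2],[0,0,3,-0.00015,0.0056,0,0.2],[0,0,3,-0.00015,0.0056,0,0.2],[0,0,3,-0.00015,0.0056,0,0.2],[0,0,2,-0.0001,0.0037,0,0.2],[0,0,1,0,0.0019,0,0.2]]'
python3 - <<'E'
from h import *
import cv2
im=np.hstack([cv2.resize(manip.grab_frame(n)[a:b,c:d],(400,400),interpolation=cv2.INTER_CUBIC) for n,a,b,c,d in(("scene",120,270,190,340),("side",110,260,170,320))]);cv2.imwrite("pics/d6.png",im)
s=manip.state();p=s["tool_pos"];print(s["time"],p,s["tool_rot"],s["gripper_width"],s["contact_force"],s["joint_pos"])
q=p[:2]-np.array([.549,.033]);print(np.hypot(*q),np.degrees(np.arctan2(q[1],q[0]))%360)
E
```

```text
time: 7.18
tool_pos: [0.4737, 0.1098, 0.0367]
tool_rot: [-0.0, 0.386, 0.923, -0.0]
contact_force: [-1.2, 0.9, 0.2]
gripper_width: 0.198
7.2833 [0.47379071 0.10967589 0.03680617] [-1.29828188e-05  3.85025791e-01  9.22905813e-01  3.65574450e-05] 0.20160034463431595 [-0.94985387 -0.41351159 -0.29850478] [ 7.42563431e-02 -1.21904443e-01  2.06768248e+00  8.26980814e-05
  1.19580469e+00 -7.06098737e-01]
0.10740404383868137 134.44676909740716
```

View pics/d6.png

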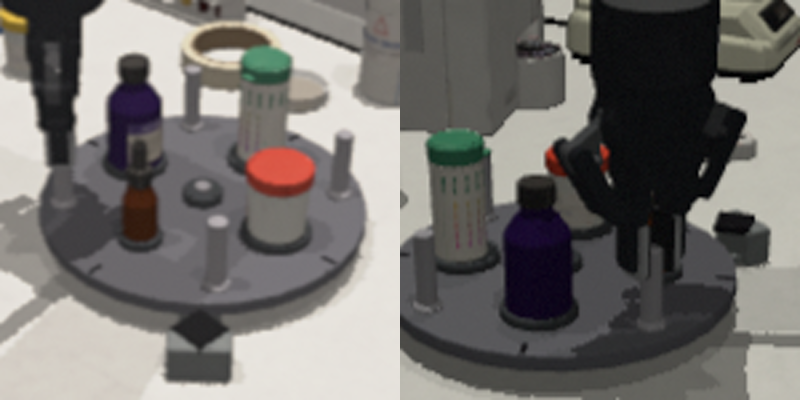

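```bash
python3 -m creep '[[0,0,1,0,0.0019,0,0.2],[0,0,2,-0.0001,0.0037,0,0.2],[0,0,3,-0.00015,0.0056,0,0.2],[0,0,3,-0.00015,0.0056,0,0.2],[0,0,3,-0.00015,0.0056,0,0.2],[0,0,3,-0.00015,0.0056,0,0.2],[0,0,3,-0.00015,0.0056,0,0.2],[0,0,3,-0.00015,0.0056,0,0.2],[0,0,3,-0.00015,0.0056,0,0.2],[0,0,3,-0.00015,0.0056,0,0.2],[0,0,3,-0.00015,0.0056,0,0.2],[0,0,3,-0.00015,0.0056,0,0.2],[0,0,3,-0.00015,0.0056,0,0.2],[0,0,3,-0.00015,0.0056,0,0.2],[0,0,3,-0.00015,0.0056,0,0.2],[0,0,2,-0.0001,0.0037,0,0.2],[0,0,1,0,0.0019,0,0.2],[0,0,0,0,0,0,0.2]]'
python3 - <<'E'
from h import *
import cv2
for n,a,b,c,d in(("scene",125,275,190,340),("side",130,260,155,320)):
    im=manip.grab_frame(n); cv2.imwrite(f"pics/{n}7.png",im); cv2.imwrite(f"pics/{n}7z.png",cv2.resize(im[a:b,c:d],None,fx=4,fy=4,interpolation=cv2.INTER_CUBIC))
s=manip.state();p=s["tool_pos"];print(s["time"],p,s["tool_rot"],s["gripper_width"],s["contact_force"])
q=p[:2]-np.array([.549,.033]);print(np.hypot(*q),np.degrees(np.arctan2(q[1],q[0]))%360)
E
```

```text
time: 8.78
tool_pos: [0.5498, 0.1403, 0.0368]
tool_rot: [0.0, 0.709, 0.705, 0.0]
contact_force: [-0.4, 0.2, 1.1]
gripper_width: 0.202
8.8833 [0.54940187 0.14041208 0.03677014] [-3.34632607e-05  7.08828393e-01  7.05380967e-01  1.86730665e-05] 0.19900151112882586 [-0.54790488 -0.07543726  0.15161232]
0.10741283612361706 89.78563566475964
```

View pics/scene7z.png

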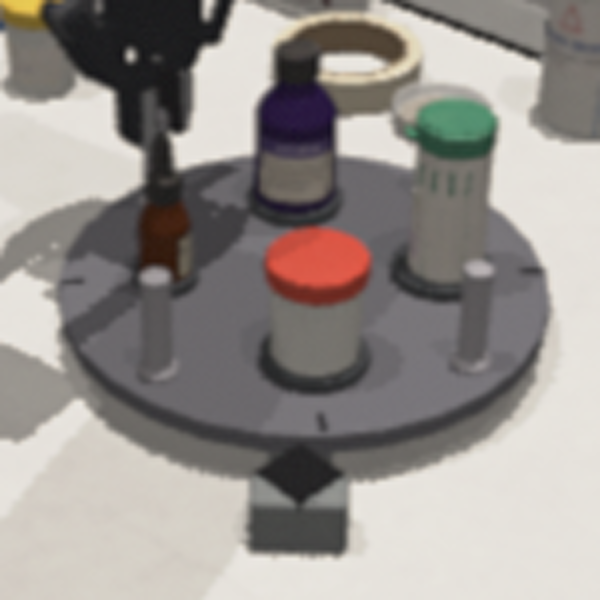

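View pics/side7z.png

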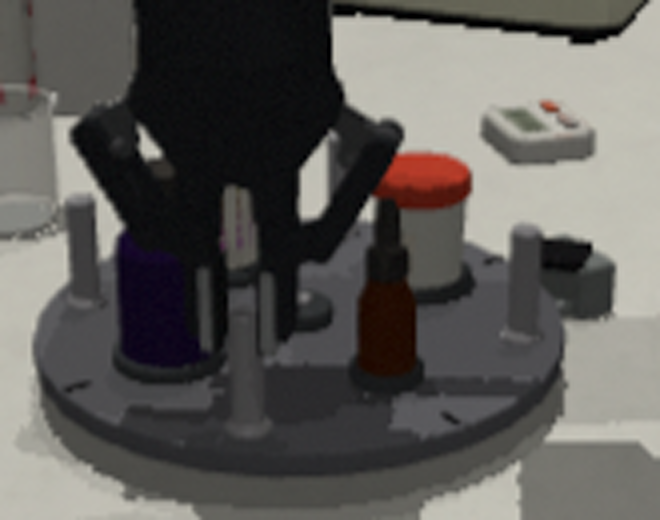

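Run:
```python
from h import *
obs=dict(scene=dict(peg=[(310,191.5),None,None,(228.7,193)],tip=(265,236)),
 side=dict(peg=[None,(174.7,179.5),None,(286,187.5)],tip=(288,193)))
x=fit(obs,[.549,.033,-2.3,-2.4])
c=np.array([.549,.033])
for dv in (0,-2):
  f=lambda u,v,z:np.degrees(np.arctan2(*(ray("scene",u,v+dv,z)[:2]-c)[::-1]))
  print("mark",f(190+320/4,125+414/4,.03),f(190+325/4,125+430/4,.03),"tip",f(265,236,.032),"diamond",f(265,243,.032),"cuplid",f(190+318/4,125+257/4,.09), "cupbase",f(190+316/4,125+360/4,.032))
# compare with blockcenter
```

```text
c [0.548  0.0327] cup -135.82 ptr -140.48 joint 4.664788721795759 bias [ 0.08 -0.44  0.1   0.9 ]
[-0.   0.2 -0.1  0.4  0.1 -0.6  0.3 -0.6  0.4 -0.6 -0.6  1.3]
mark -136.32141128116845 -135.622196541849 tip -140.74061586572486 diamond -140.59555838508766 cuplid -136.2705727626956 cupbase -135.91878549802615
mark -136.11846979922328 -135.4036614814788 tip -140.79104050029702 diamond -140.63273406511348 cuplid -135.90634406742404 cupbase -135.55091857419384
```

```bash
python3 -m creep '[[0,0,1,0,0.0019,0,0.2],[0,0,1.5,0,0.0028,0,0.2],[0,0,1,0,0.0019,0,0.2],[0,0,0.5,0,0.0009,0,0.18],[0,0,0,0,0,0,0.15],[0,0,0,0,0,0,0.1],[0,0,0,0,0,0,0.1],[0,0,0,0,0,0,0.1]]'
cat > m.py <<'E'
from h import *
import cv2,sys
t=sys.argv[1]
for n,a,b,c,d in(("scene",180,255,190,340),("side",130,260,155,320)):
    im=manip.grab_frame(n); cv2.imwrite(f"pics/{n}{t}.png",im); k=5 if n=="scene" else 4; cv2.imwrite(f"pics/{n}{t}z.png",cv2.resize(im[a:b,c:d],None,fx=k,fy=k,interpolation=cv2.INTER_CUBIC))
s=manip.state();p=s["tool_pos"];print(s["time"],p,s["gripper_width"],s["contact_force"])
q=p[:2]-np.array([.549,.033]);print(np.hypot(*q),np.degrees(np.arctan2(q[1],q[0]))%360)
E
python3 m.py 8
```

```text
time: 9.55
tool_pos: [0.5572, 0.1402, 0.037]
tool_rot: [0.0, 0.733, 0.68, 0.0]
contact_force: [1.1, -0.3, 0.6]
gripper_width: 0.129
9.65 [0.55719756 0.14025059 0.03703305] 0.13195279072620786 [-0.32487192 -0.55209832 -0.29691647]
0.10756341898194652 85.6291714647851
```

View pics/scene8z.png

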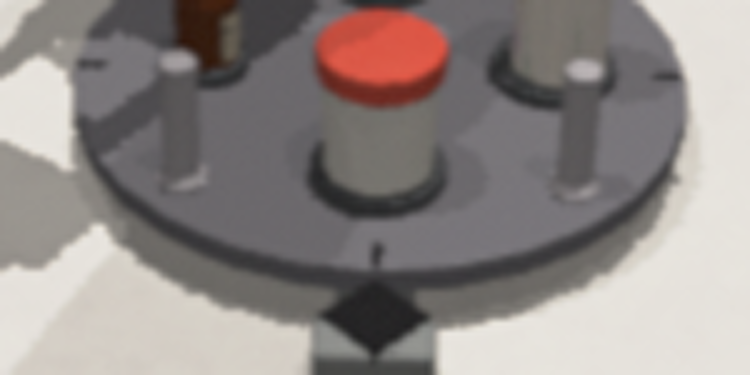

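View pics/side8z.png

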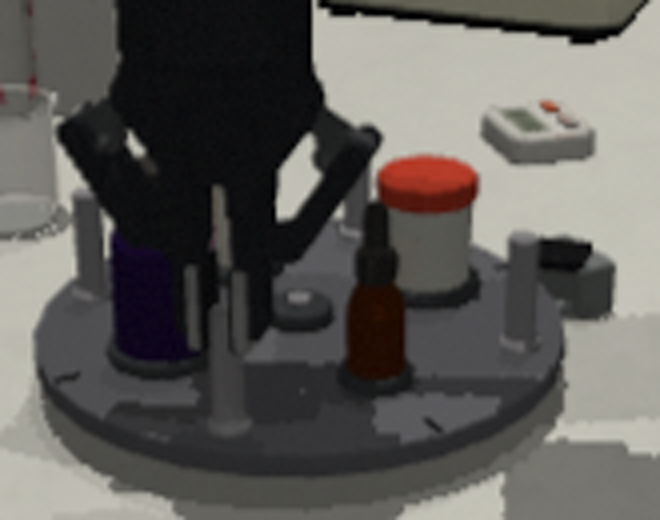

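Run:
```python
from h import *
obs=dict(scene=dict(peg=[(190+583/5,180+68/5),None,None,(190+178/5,180+60/5)],tip=(265,236)),
 side=dict(peg=[None,(155+86/4,130+195/4),None,(155+523/4,130+237/4)],tip=(288,193)))
x=fit(obs,[.549,.033,-2.3,-2.4])
im=__import__("cv2").imread("pics/scene8.png").astype(int)
g=im.sum(2)
# diamond centroid, mark centroid
def cen(r,th):
    l,t,rr,b=r; m=g[t:b,l:rr]<th; v,u=np.nonzero(m); return u.mean()+l,v.mean()+t,m.sum()
D=cen((250,233,282,252),120); print("diamond",D,"mark region",g[228:234,261:270].tolist())
for c in([.549,.033],[.548,.0325],[.5465,.0325]):
  f=lambda u,v,z:round(np.degrees(np.arctan2(*(ray("scene",u,v,z)[:2]-np.array(c))[::-1])),2)
  print("mark",f(190+376/5,180+262/5,.03),f(190+379/5,180+244/5,.03),"tip",f(265,236,.032),"diam",f(D[0],D[1],.034),"cupbase",f(190+377/5,180+180/5,.035),"lid",f(190+382/5,180+45/5,.09))
```

```text
c [0.5477 0.0336] cup -139.62 ptr -139.88 joint 0.2591426477539187 bias [ 0.32 -0.92 -0.2   0.74]
[ 0.2 -0.  -0.3  0.2  0.1 -0.2  0.  -0.8  0.6 -0.5 -0.6  1.4]
diamond (np.float64(264.56692913385825), np.float64(242.8740157480315), np.int64(127)) mark region [[358, 362, 352, 317, 285, 321, 351, 360, 361], [361, 362, 347, 273, 205, 257, 336, 361, 358], [361, 363, 342, 245, 172, 247, 331, 358, 360], [361, 361, 341, 236, 190, 297, 352, 360, 361], [355, 361, 342, 252, 213, 315, 359, 364, 363], [316, 332, 324, 272, 249, 305, 336, 340, 334]]
mark -140.67 -140.22 tip -140.74 diam -140.87 cupbase -141.05 lid -140.68
mark -140.56 -140.09 tip -140.64 diam -140.78 cupbase -140.88 lid -140.48
mark -140.11 -139.59 tip -140.23 diam -140.43 cupbase -140.2 lid -139.71
```

```bash
python3 -m creep '[[0,0,0.2,0,0.0003,0,0.12],[0,0,0,0,0,0,0.13],[0,0,0,0,0,0,0.16],[0,0,0,0,0,0,0.22],[0,0,0,0,0,0,0.32],[0,0,0,0,0,0,0.42],[0,0,0,0,0,0,0.42],[0,0,0,0,0,-0.005,0.42],[0,0,0,0,0,-0.015,0.42],[0,0,0,0,0,-0.02,0.42],[0,0,0,0,0,-0.02,0.42],[0,0,0,0,0,-0.02,0.42],[0,0,0,0,0,-0.02,0.42],[0,0,0,0,0,-0.02,0.42],[0,0,0,0,0,-0.02,0.42],[0,0,0,0,0,-0.015,0.42],[0,0,0,0,0,-0.005,0.42],[0,0,0,0,0,0,0.42]]'
python3 m.py 9
python3 - <<'E'
from h import *
import cv2
print({k:v.tolist() if hasattr(v,'tolist') else v for k,v in manip.get_calibration("wrist").items()});cv2.imwrite("pics/w9.png",manip.grab_frame("wrist"))
E
```

```text
time: 11.15
tool_pos: [0.5584, 0.1404, 0.1991]
tool_rot: [0.001, 0.734, 0.679, 0.002]
contact_force: [-0.0, 1.0, 0.5]
gripper_width: 0.419
11.25 [0.55683884 0.14020365 0.19596781] 0.42187216106387543 [-0.11388012 -1.05423663 -0.10966941]
0.10748986358601198 85.8179179585322
{'fx': 289.0904506601389, 'fy': 289.0904506601389, 'cx': 250.25694942106955, 'cy': 191.72695439566442, 'xyz': [0.5646116633902707, 0.2138390799597824, 0.37167139591840753], 'attitude': [0.1473868686071588, 0.9882784969955539, -0.03924006246247606, -0.006552925783640962]}
```

View pics/scene9z.png

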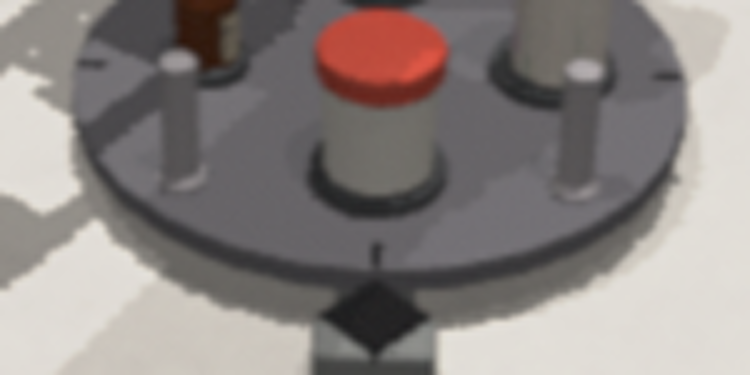

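View pics/side9z.png

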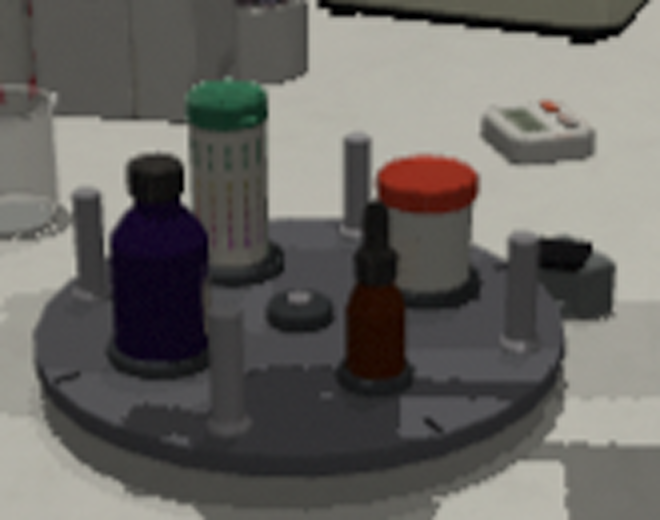

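View pics/w9.png

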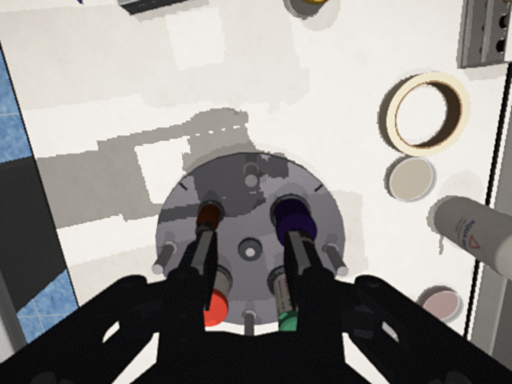

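Run:
```python
from plant import manip
print(manip.state()["time"],manip.job_done())
```

```text
the job is handed in; nothing more can be done
11.3 None
```

The specimen cup now stands in line with the pointer, to within the roughly 0.3° I can measure, and the turntable is at rest. I put the jaws loosely round one steel peg and guided it about 120° clockwise along its arc, at up to 36°/s. I then trimmed the last few degrees, opened the jaws and lifted clear. The job was handed in at 11.3 s.

**Alignment:** Before I let go, the fit to the pegs put the cup about 0.3° from the pointer, and I trimmed 0.2° as I released. After lifting, the cup's rim mark, the cup and the pointer tip still lined up in the scene picture. Both fixed cameras showed the turntable unmoved, with the gripper well clear.

**Force:** The wrist force readings I saw stayed below about 2 N throughout.

**What disagreed:**
- With the jaws partly open, the pictures showed the fingertips about 25–35 mm higher than the reported TCP. I set the depth on the peg from the pictures instead.
- The jaws closed to 0.13, less than the 0.165 that the 14 mm peg should give, so I can't say they were firmly gripping it before release.
- The single-camera estimates of the turning axis differed by up to about 8 mm, but the fit using all the cameras agreed with where the peg actually travelled.

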